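# Close the disc cutter and set its punch

## Robot

A 6-joint arm with a two-finger parallel gripper is mounted at the origin on the work surface. World frame = base frame: x ahead of the robot, y to its left, z up, the work surface at z = 0. Lengths are in mm, angles in rad, forces in N, time in s.
With the tool pointing down it reaches from about 300 to 775 mm from the base axis. Payload 14.6 kg.
Tool frame: the origin (TCP) lies on the centre line of the jaws, within the pads' length; the fingertips stand 22 mm ahead of it and the grasp point (between the pads) lies 3 mm ahead of it (manip.tcp_to_tips is the distance from the TCP to the fingertips, in mm); z points along the fingers, y is the direction in which the jaws open and shut (so a half turn about z gives the same grasp; the last joint's range is limited). The gripper opens to 94 mm and grips with 3 to 60 N. Pads are 16 mm wide; open, the fingers measure 119 mm over their backs; the gripper's body (75 mm by 177 mm) begins 78 mm behind the grasp point.
Start: joints at [1.061, 0.3, 1.521, -0, 1.321, -0.067], TCP at [235.655, 496.947, 197.446] pointing down, gripper open.
Joint ranges: [-3.03, 3.03], [-0.79, 2.21], [0.23, 2.52], [-1.04, 4.18], [0, 3.07], [-2.55, 2.55]. Speed limits (rad/s): [2.22, 2.22, 2.57, 3.14, 3.14, 3.14].

## Interface

Orientations are given as [roll, pitch, yaw] about the fixed x, y, z axes, in that order (R = Rz(yaw) Ry(pitch) Rx(roll)).
In Python, from cell import manip, vision, workorder gives the robot as it stands.
- The arm moves only by the tool carry_out, never from a script. Its argument "deltas" is a list of rows, each a list of 3 entries, a list of its own where there are three numbers: the shift along the tool's x, y, z in cm, then the turn about the tool's z in degrees, then the opening, from 0 (shut) to 1 (fully open). A call has 1 to 20 rows; each row shifts and turns the commanded pose from where the row before left it, along the tool's axes as they then stand; what a row does not reach is not made up. A row lasts 1/12 s, in which the tool goes at most 41.7 mm and 7.16 degrees, less where a joint would pass 70% of its speed; a pose out of reach is approached as far as the arm can. A call with a gripper value outside its range is refused whole. The fingers move at their own pace and stop on an object; "grip_force" is the grip in N (left out, the last holds). Time passes only in rows, so rows that do not move let the fingers close. It gives the time, the measured TCP pose, the force and the opening at its end, in the units of the state.
- manip.read_state(): the state, without advancing time (a new reading comes with each control period).
- vision.camera(name): name is "scene" or "top" or "wrist"; returns (picture, depth): 384x512x3 uint8, red, green, blue; 384x512 float32, mm along the optical axis (not along the pixel's ray), 0 where there is no reading.
- vision.calibration(name): a dict with "mtx" (3x3 intrinsics, pixels), "eye" and "orientation" of the camera in the world. Camera axes: x right, y down, z forward; pixel columns grow to the right and rows downward; lengths in mm; the calibration is good to about 2 mm. A picture is of the moment at which its call begins: read the wrist's pose just before it. calibration takes no time and is no camera call; for the wrist camera it gives the pose at the moment of the call.
- workorder.sign_off(): hands the job in, once; it reports no verdict.
The state is a dict: "clock": time; "joints": joint angles; "qd": joint speeds; "effort": joint torques, N m; "eef_pos": TCP position; "eef_rot": TCP orientation; "wrist_force": force on the tool from outside, world axes, zero at the start; "moment": the same for the moment, N m; "finger_gap": finger opening in mm.
Only numpy, scipy, OpenCV 4.12 (cv2) and the standard library are available. Lean on these libraries where they do the work, as an engineer would, in place of code of your own. Each camera call takes 0.05 s, during which the arm holds its last target.

## Task

Get the disc cutter ready to cut the copper strip: turn the steel guide plate so that its three pin holes match the three guide pins of the die, ease it down over the pins without forcing it until it sits fully home and flat on the die, then stand the thickest punch in its bore so that it rests on the copper. Leave the other punches, the hammer and the jar where they are, and let go of everything.

Things in the scene. Friction and masses are not known exactly. Their poses are not given: they have to be found in the camera images.
- cutter_block: Dark hardwood block 130 x 130 x 40 mm, fixed; origin under its centre. A square steel die 88 x 88 x 20 mm is bolted on it by its middle. The x, y axes given are the BLOCK's: the die is turned on it anticlockwise (seen from above) by an unmeasured angle, anything from 7 to 64 degrees, and holds there. The guide pins bruise if the plate is forced on them with over 60 N; 4 to 10 N will do.
- cutter_top (a point): Centre of the die's top face, 60 mm above the bench (axes are the block's). Three upright steel guide pins, 8 mm thick, stand 16 mm above this face, the top 4 mm a rounded nose tapering to 4 mm. In the die's own turned frame they are at x, y = (33, 33), (-33, 33), (12, -34) mm. A copper strip, flush with the face, lies at (0, 28) and sticks out 25 mm over the die's +y edge.
- plate_knob (a point): Middle of the guide plate's knob: upright, round, knurled, 24 mm wide, 26 mm tall on the plate's centre (12 to 38 mm above its underside; this point 26 mm). The plate: loose, 0.5 to 0.8 kg, square, steel, 88 x 88 x 12 mm, lying on the bench. Resting on the pin tops its underside is 16 mm above the die's face, fully home it lies on it (this point 26 mm above the face).
- plate_under (a point): Centre of the guide plate's underside; the plate's axes, which are the die's own once it is fitted (one way round only). Through-holes 9.6 mm wide for the pins at x, y = (33, 33), (-33, 33), (12, -34) mm; bores for the punches 21.6 mm wide at (0, 28), 15.6 mm at (-28, -10), 11.6 mm at (29, -8).
- thick_bore (a point): Centre of the mouth of the guide plate's largest bore (21.6 mm wide, straight through), on the plate's top face, 28 mm from the plate's axis; the plate's axes. With the plate home the copper lies 12 mm below this point.
- punch_thick_mid (a point): Middle of the thickest of three plain steel punches that stand loose in a row on the bench, in any order: upright cylinder 20 mm wide, 60 mm tall, foot edge chamfered by 1.3 mm, 0.145 kg. z along its axis.
- punch_medium_mid (a point): Middle of the medium punch, 14 mm wide, 60 mm tall, upright on the bench; not needed.
- punch_thin_mid (a point): Middle of the thin punch, 10 mm wide, 60 mm tall, upright on the bench; not needed.
- hammer_mid (a point): Middle of a hammer lying on the far side of the bench along its own y axis: wooden handle 18 mm thick, brass head 62 mm wide and 28 mm high at its +y end, 260 mm overall; not needed.
- jar: Small white ceramic pot, 60 mm wide, 65 mm tall, open at the top; origin at the centre of its underside; not needed.
Mind the look-alikes: they are no part of the job. There is more than one size of the cutter_block; the job needs the smaller.

How it is judged:
By the outcome, as a careful person would: the job done as asked, in the order asked, and still so for the second after the job is handed in, with the robot touching nothing.
It also fails if it takes over 67 s, if anything falls off the work surface, if the arm or the gripper's body presses on something with over 40 N, if the wrist force passes 120 N, or if a joint passes its speed limit or range.

## Working session

There is one attempt and no reset: what is moved stays moved. The work goes in short steps, Python scripts to look and compute and a tool call to move; the robot and the scene stay as the last step left them, time stands still between calls to the robot, and variables do not carry over. Pictures are saved under pics/ and viewed, and the job is handed in when it is done.

Besides the shell and the picture viewer there is one more tool, called after "Call:" as a command line: name --argument value ..., lists and objects as JSON in quotes. carry_out: Moves the arm, as the interface text tells. Its arguments: {"type":"object","properties":{"deltas":{"type":"array","items":{"type":"array"}},"grip_force":{"type":"number"}},"required":["deltas"]}

```bash
ls; mkdir -p pics
python3 - <<'E'
from cell import manip, vision, workorder
import cv2, numpy as np
s=manip.read_state(); print(s)
for n in ("scene","top","wrist"):
    c=vision.calibration(n); print(n,c)
    p,d=vision.camera(n); cv2.imwrite(f"pics/{n}0.png",p[:,:,::-1]); np.savez(f"{n}0.npz",p=p,d=d,**{k:np.array(v) for k,v in c.items()})
E
```

```text
pics
{'clock': 0.0, 'joints': array([ 1.06136375e+00,  3.00507962e-01,  1.52158038e+00,  4.05096534e-05,
        1.32070132e+00, -6.65746544e-02]), 'qd': array([0.00069638, 0.0006749 , 0.00062806, 0.00187179, 0.00090099,
       0.00058026]), 'effort': array([ 1.96123809e-03, -5.31824005e+01, -3.52729332e+01,  7.09006819e-02,
        2.45218672e-02, -9.87109547e-05]), 'eef_pos': array([235.53477125, 496.71270942, 196.86641335]), 'eef_rot': array([-3.14040090e+00, -1.18782521e-04,  2.69872461e+00]), 'wrist_force': array([-0.85970644, -0.33933954,  0.18817371]), 'moment': array([ 0.00446432, -0.03250136, -0.0294426 ]), 'finger_gap': 94.28607355075383}
scene {'mtx': array([[432.76786462,   0.        , 260.41806164],
       [  0.        , 432.76786462, 191.37393302],
       [  0.        ,   0.        ,   1.        ]]), 'eye': array([1496.51997968,  -48.2744838 ,  762.87674564]), 'orientation': array([-2.19169248,  0.00532138,  1.51350393])}
top {'mtx': array([[434.48595187,   0.        , 252.51287503],
       [  0.        , 434.48595187, 187.33365842],
       [  0.        ,   0.        ,   1.        ]]), 'eye': array([ 339.37722459,   31.32533679, 1146.97871602]), 'orientation': array([-2.97575473e+00,  4.93453835e-04, -1.56068675e+00])}
wrist {'mtx': array([[299.31291776,   0.        , 252.84796818],
       [  0.        , 299.31291776, 190.37110513],
       [  0.        ,   0.        ,   1.        ]]), 'eye': array([172.98754608, 527.07492383, 383.70509323]), 'orientation': array([2.90257898e+00, 1.42380507e-03, 1.12777080e+00])}
```

View pics/scene0.png

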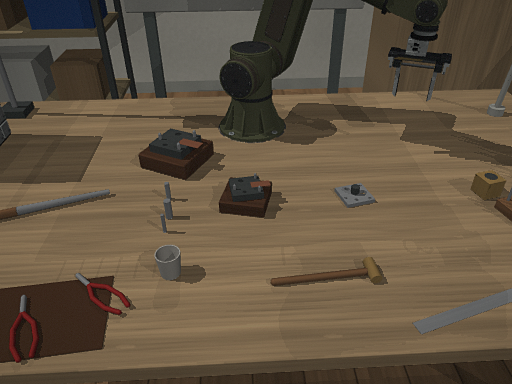

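View pics/top0.png

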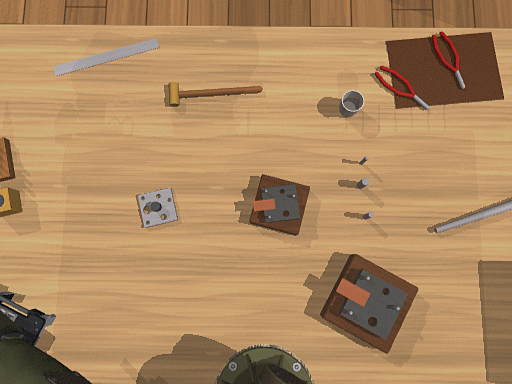

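View pics/wrist0.png

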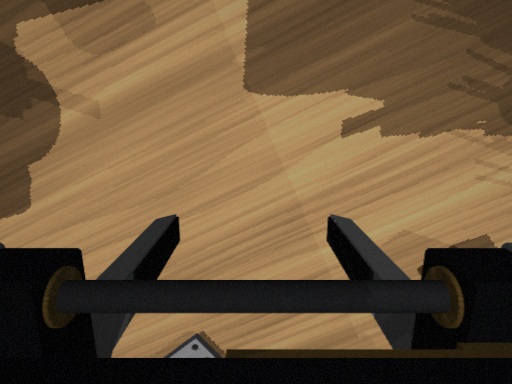

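The scene shows two cutters. In the top image the smaller is at (280,205) and the larger at (369,303). The plate is at (157,207), and the punches are at (363,160), (362,184) and (369,216). I'll enlarge these.

```bash
cat > h.py <<'E'
import numpy as np, cv2
from scipy.spatial.transform import Rotation as R
def load(n): 
    z=np.load(n); return z['p'],z['d'],dict(mtx=z['mtx'],eye=z['eye'],orientation=z['orientation'])
def cam(c): return c['mtx'],R.from_euler('xyz',c['orientation']).as_matrix(),np.array(c['eye'])
def proj(c,P):
    K,Rm,e=cam(c); q=(np.atleast_2d(P)-e)@Rm; q=q@K.T; return q[:,:2]/q[:,2:]
def onz(c,uv,z):
    K,Rm,e=cam(c); uv=np.atleast_2d(uv).astype(float)
    r=np.c_[uv,np.ones(len(uv))]@np.linalg.inv(K).T@Rm.T
    return e+r*((z-e[2])/r[:,2])[:,None]
def cloud(c,d):
    K,Rm,e=cam(c); v,u=np.mgrid[:d.shape[0],:d.shape[1]]
    r=np.stack([u,v,np.ones_like(u)],-1).astype(float)@np.linalg.inv(K).T
    return e+(r*d[...,None])@Rm.T
def crop(p,x0,y0,x1,y1,k,name): cv2.imwrite(name,cv2.resize(p[y0:y1,x0:x1,::-1],None,fx=k,fy=k,interpolation=cv2.INTER_CUBIC))
E
python3 - <<'E'
from h import *
p,d,c=load('top0.npz'); X=cloud(c,d)
a=cv2.resize(p[165:245,240:320],None,fx=5,fy=5,interpolation=2); b=cv2.resize(p[165:245,117:197],None,fx=5,fy=5,interpolation=2)
cv2.imwrite('pics/c1.png',np.hstack([a,b])[:,:,::-1])
crop(p,320,140,400,240,6,'pics/c2.png')
for n,(x0,y0,x1,y1) in dict(block=(240,165,320,245),big=(320,240,420,355),plate=(130,180,185,235),punch=(350,145,385,225)).items():
    Q=X[y0:y1,x0:x1]; z=Q[...,2]
    print(n,np.histogram(z,bins=[-20,-5,5,9,15,30,36,44,50,57,63,70,80,100]))
    lo={'block':36,'big':36,'plate':8,'punch':50}[n]
    m=z>lo; print(Q[m].min(0),Q[m].max(0),np.median(Q[m],0))
E
```

```text
block (array([ 219, 3590,   11,   11,   19,  206, 1029,   14,  283,  953,   21,
         22,    0]), array([-20,  -5,   5,   9,  15,  30,  36,  44,  50,  57,  63,  70,  80,
       100]))
[ 339.37722459 -110.06724772   36.00057059] [ 558.18509856   39.30472663 1146.97871602] [478.88849827 -34.71582032  55.9743122 ]
big (array([ 303, 5514,   29,   25,   82,   33,   51,  252, 2205,  107,   39,
       1006, 1772]), array([-20,  -5,   5,   9,  15,  30,  36,  44,  50,  57,  63,  70,  80,
       100]))
[ 121.75150191 -374.53334066   36.03173463] [ 356.88243659   31.32533679 1146.97871602] [ 241.31200037 -251.25652364   76.81859429]
plate (array([ 135, 1871,  271,  645,   25,   34,   36,    0,    0,    0,    0,
          0,    0]), array([-20,  -5,   5,   9,  15,  30,  36,  44,  50,  57,  63,  70,  80,
       100]))
[339.37722459  31.32533679   8.03807236] [ 525.74505232  336.65779814 1146.97871602] [474.32639967 280.61223842  10.94264588]
punch (array([ 122, 2479,   18,    7,   29,   11,   17,    8,   30,   68,    1,
          0,    0]), array([-20,  -5,   5,   9,  15,  30,  36,  44,  50,  57,  63,  70,  80,
       100]))
[ 339.37722459 -269.56693567   50.55009419] [ 605.21389872   31.32533679 1146.97871602] [ 535.78368588 -255.29910469   58.48379039]
```

Run:
```python
from h import *
p,d,c=load('top0.npz'); X=cloud(c,d)
z=X[...,2]
m=((z>45)&(z<75)).astype(np.uint8); m[:, :340]=0; m[:140]=0; m[230:]=0; m[:,390:]=0
n,l,s,ce=cv2.connectedComponentsWithStats(m)
for i in range(1,n):
    print(s[i],ce[i],X[l==i].mean(0),X[l==i].max(0))
```

```text
[363 156   6   5  18] [365.66666667 158.33333333] [ 600.71391733 -256.9568821    55.38810055] [ 605.21389872 -252.44057546   62.27688408]
[361 178   8   8  56] [364.5 181.5] [ 539.61169557 -251.3947235    57.6660037 ] [ 548.74183575 -243.13868469   63.81480378]
[367 212   7   6  32] [369.84375 214.625  ] [ 455.12318475 -262.27626149   56.95858547] [ 461.82157785 -257.02745024   62.98458254]
```

View pics/c1.png

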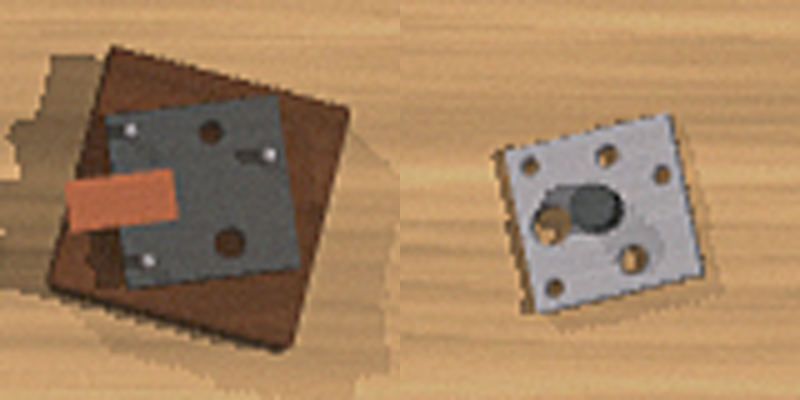

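View pics/c2.png

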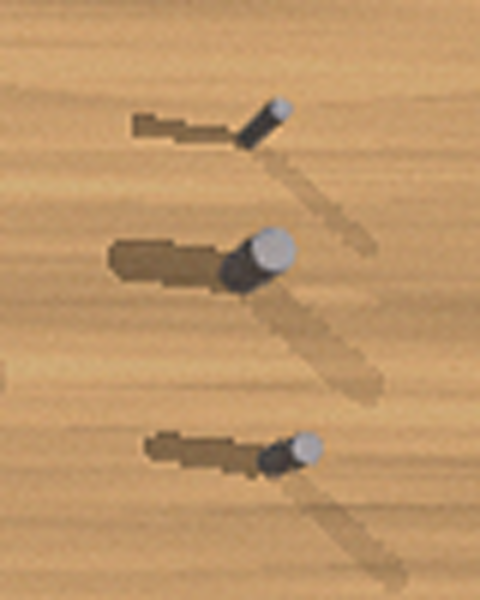

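In the crops the smaller cutter's die has pins at (130,130), (148,260) and (270,155), with the copper pointing left. The plate has its big bore on the left. The thickest punch is the middle one, at top pixel (364,181): its disc is clearly the widest. Next I'll fit coarse poses and plan a wrist view.

```bash
cat >> h.py <<'E'
from scipy.optimize import least_squares
H=np.array([[33,33],[-33,33],[12,-34]],float); B=np.array([[0,28],[-28,-10],[29,-8]],float)
def fit(L,W):
    # 2d rigid fit: W = R L + t
    L=np.array(L,float);W=np.array(W,float)[:,:2]
    f=lambda q:((L@np.array([[np.cos(q[2]),np.sin(q[2])],[-np.sin(q[2]),np.cos(q[2])]])+q[:2])-W).ravel()
    best=min((least_squares(f,[*W.mean(0),a]) for a in np.arange(-3,3,1)),key=lambda r:r.cost)
    return best.x,best.fun.reshape(-1,2)
E
python3 - <<'E'
from h import *
p,d,c=load('top0.npz')
# crop px -> full: u=(x+.5)/5-.5+x0
g=lambda L,x0:[((x+.5)/5-.5+x0,(y+.5)/5-.5+165) for x,y in L]
pin=onz(c,g([(130,130),(148,260),(270,155)],240),76)
pl=onz(c,g([(530,165),(555,288),(662,175),(552,224),(632,258),(607,155)],117-80),12)
a=fit(H,pin);print('die',a[0],np.degrees(a[0][2]));print(a[1])
b=fit(np.vstack([H,B]),pl);print('plate',b[0],np.degrees(b[0][2]));print(b[1])
w=[(273,248),]
print('punch',onz(c,[((273+.5)/6-.5+320,(248+.5)/6-.5+140)],60), onz(c,[((282+.5)/6-.5+320,(108+.5)/6-.5+140)],60),onz(c,[((307+.5)/6-.5+320,(449+.5)/6-.5+140)],60))
_,_,wc=load('wrist0.npz')
T=R.from_euler('xyz',[-3.1404,0,2.69872]).as_matrix(); e=np.array([235.53,496.71,196.87])
print('cam in tool',T.T@(wc['eye']-e),'\n', T.T@cam(wc)[1])
print('tool',T)
for z in (196.87,100,30,0):print(z,proj(wc,[[235.5,496.7,z]]))
E
```

```text
die [ 4.82506617e+02 -3.65344019e+01  1.33660703e-01] 7.6581941959474396
[[ 0.13502755 -0.34905028]
 [-0.2995673   0.08600035]
 [ 0.16453974  0.26304992]]
plate [474.6617469  283.54962844  -6.03536579] -345.8009878704082
[[-0.39947577  0.12056778]
 [ 0.39170041  0.36972672]
 [ 0.30028707 -0.10206858]
 [ 0.0051745   0.36014494]
 [-0.33831347 -0.52970702]
 [ 0.04062727 -0.21866384]]
punch [[ 540.70693754 -252.32951182   60.        ]] [[ 601.61620857 -258.1641174    60.        ]] [[ 455.35022563 -263.75970456   60.        ]]
cam in tool [  69.5211159     0.41087884 -186.83571615] 
 [[-1.52875082e-04 -9.71571995e-01 -2.36744239e-01]
 [ 9.99999962e-01 -9.38053617e-05 -2.60772614e-04]
 [ 2.31151490e-04 -2.36744270e-01  9.71571972e-01]]
tool [[-9.03524355e-01  4.28536437e-01 -5.11095763e-04]
 [ 4.28536742e-01  9.03523713e-01 -1.07759131e-03]
 [ 5.42101086e-20 -1.19265331e-03 -9.99999289e-01]]
196.87 [[252.27503984 225.58263657]]
100 [[252.60097679 190.73686167]]
30 [[252.73046525 176.89330754]]
0 [[252.77210874 172.44122132]]
```

Call:
carry_out --deltas '[[[-3.4,-1.0,0.5],0,0.7],[[-3.4,-1.0,0.5],0,0.7],[[-3.4,-1.0,0.5],0,0.7],[[-3.4,-1.0,0.5],0,0.7],[[-3.4,-1.0,0.5],0,0.7],[[-3.4,-1.0,0.5],0,0.7],[[-3.4,-1.0,0.5],0,0.7],[[-3.4,-1.0,0.5],0,0.7],[[-3.5,-1.0,0.5],0,0.7],[[0,0,0],7.1,0.7],[[0,0,0],7.1,0.7],[[0,0,0],7.1,0.7],[[0,0,0],7.1,0.7],[[0,0,0],7.1,0.7],[[0,0,0],7.1,0.7],[[0,0,0],7.1,0.7],[[0,0,0],0.7,0.7],[[0,0,0],0,0.7],[[0,0,0],0,0.7]]'

```text
clock: 1.73
eef_pos: [474.4, 284.0, 152.3]
eef_rot: [-3.141, 0.0, 1.823]
wrist_force: [-0.5, -0.2, 1.2]
finger_gap: 65.8
```

```bash
cat > shot.py <<'E'
import sys,numpy as np,cv2
from cell import manip, vision
n=sys.argv[1]; w=sys.argv[2] if len(sys.argv)>2 else 'wrist'
s=manip.read_state(); c=vision.calibration(w); p,d=vision.camera(w)
np.savez(n+'.npz',p=p,d=d,**{k:np.array(v) for k,v in c.items()},pos=s['eef_pos'],rot=s['eef_rot'])
cv2.imwrite(f'pics/{n}.png',p[:,:,::-1])
print(s['clock'],s['eef_pos'].round(2),np.degrees(s['eef_rot']).round(2),s['wrist_force'].round(2),s['moment'].round(2),round(s['finger_gap'],1))
E
python3 shot.py w1
```

```text
1.7333 [474.44 284.04 152.34] [-179.99    0.    104.46] [-0.54 -0.19  1.19] [-0.08  0.05 -0.03] 65.8
```

View pics/w1.png

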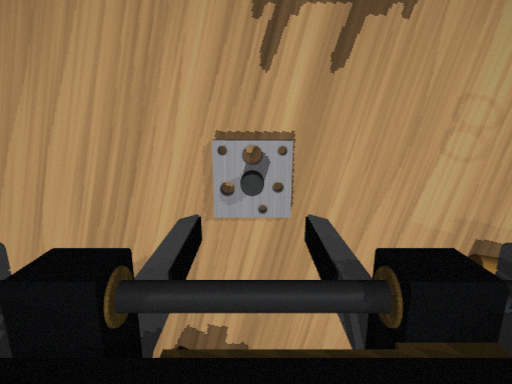

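The wrist view shows the plate at (252,180), with pin holes at (222,150), (283,150) and (263,209), the large bore at (252,154) and the knob at (252,183). I'll fit this more precisely.

Run:
```python
from h import *
p,d,c=load('w1.npz'); crop(p,200,120,304,224,6,'pics/w1c.png')
X=cloud(c,d); Q=X[125:225,205:300]; z=Q[...,2]
print('bench z',np.median(z[np.abs(z)<6]),'top z',np.median(z[np.abs(z-12)<4]))
m=((z>7)&(z<18)); 
g=p[125:225,205:300].astype(int); light=((g.max(-1)-g.min(-1))<30)
m2=(m&light).astype(np.uint8)
cn=max(cv2.findContours(m2,cv2.RETR_EXTERNAL,cv2.CHAIN_APPROX_NONE)[0],key=cv2.contourArea)
pts=cn[:,0]+[205,125]; W=onz(c,pts,12)[:,:2].astype(np.float32); r=cv2.minAreaRect(W); print(r)
k=(z>30)&(z<45); print('knob',Q[k].mean(0),k.sum())
```

```text
bench z -0.450084760869629 top z 11.496443369312715
((472.0081787109375, 285.309326171875), (87.68093872070312, 87.56594848632812), 14.452033042907715)
knob [471.61050415 285.94957641  37.05549395] 437
```

View pics/w1c.png

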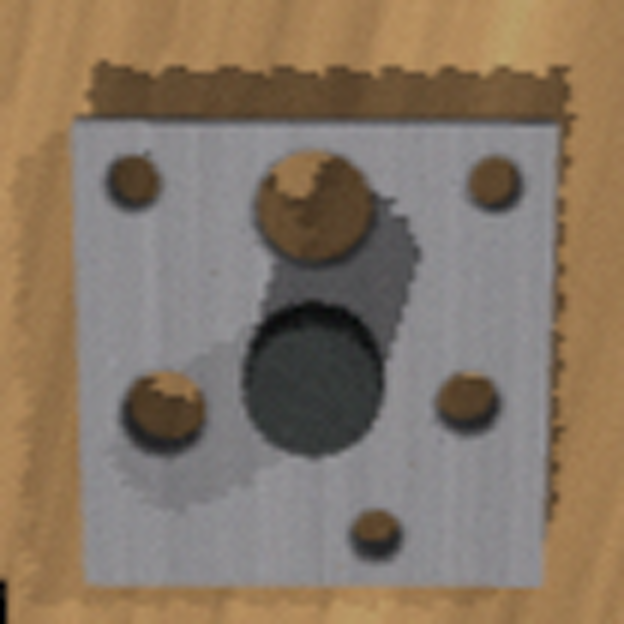

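Run:
```python
from h import *
p,d,c=load('w1.npz')
L=np.array([(495,183),(134,183),(376,534),(315,207),(164,412),(468,402)])
uv=(L+.5)/6-.5+[200,120]
b=fit(np.vstack([H,B]),onz(c,uv,12));print('plate',b[0][:2],np.degrees(b[0][2])%360);print(b[1])
print('knob top',onz(c,(np.array([[314,387]])+.5)/6-.5+[200,120],38))
```

```text
plate [472.11747235 285.53350707] 14.274867900093732
[[ 0.13804664  0.20283035]
 [-0.36957694  0.28539723]
 [ 0.1297322  -0.16768862]
 [-0.05862297 -0.40653369]
 [-0.00306833  0.07721451]
 [ 0.16348939  0.00878021]]
knob top [[472.11452423 286.14124792  38.        ]]
```

Call:
carry_out --deltas '[[[0.2,-0.19,2.5],0.2,0.5],[[0,0,3.0],0,0.5],[[0,0,3.0],0,0.5],[[0,0,2.0],0,0.5],[[0,0,1.0],0,0.5],[[0,0,0],0,0.5],[[0,0,0],0,0.5]]' --grip_force 45

```text
clock: 2.37
eef_pos: [472.5, 285.7, 38.1]
eef_rot: [3.141, -0.0, 1.817]
wrist_force: [-0.3, 0.6, 1.6]
finger_gap: 47.1
```

```bash
python3 shot.py w2
```

```text
2.3667 [472.47 285.73  38.08] [179.98  -0.   104.09] [-0.34  0.59  1.57] [-0.06  0.08  0.05] 47.1
```

View pics/w2.png

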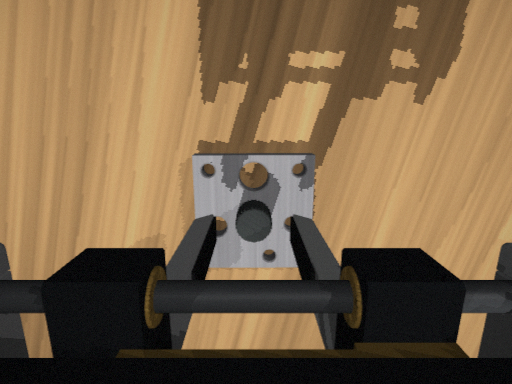

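The plate is centred between the jaws, with the knob at (254,220). I'll check its centring along tool x.

Run:
```python
from h import *
p,d,c=load('w2.npz'); crop(p,184,140,324,280,5,'pics/w2c.png')
```

```text
(no output)
```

View pics/w2c.png

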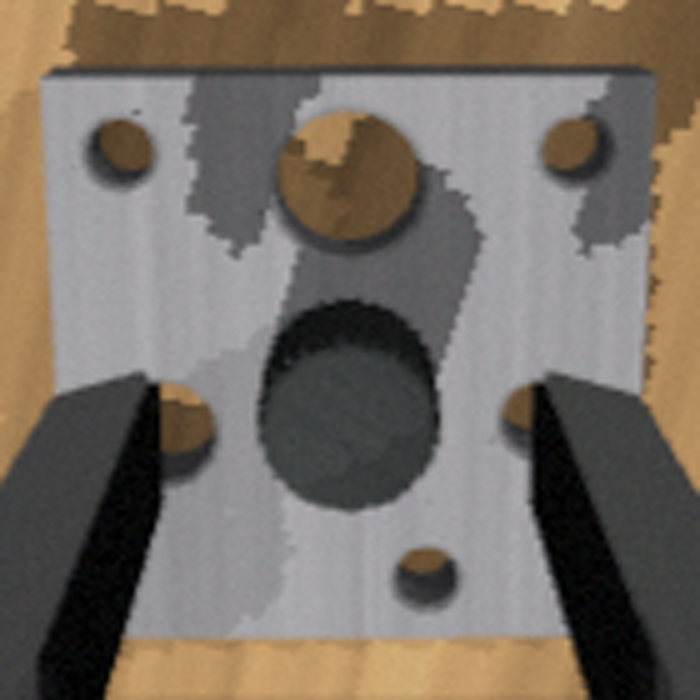

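Run:
```python
from h import *
z=np.load('w2.npz'); c=load('w2.npz')[2]
f=lambda L:(np.array(L,float)+.5)/5-.5+[184,140]
b=fit(np.vstack([H,B[:1]]),onz(c,f([(577,152),(120,152),(426,578),(349,182)]),12));print('plate',b[0][:2],np.degrees(b[0][2])%360);print(b[1])
print('knob top',onz(c,f([(349,426)]),38))
yw=z['rot'][2];tx=np.array([np.cos(yw),np.sin(yw)]);ty=np.array([np.sin(yw),-np.cos(yw)])
dl=b[0][:2]-z['pos'][:2];print('plate rel TCP x,y',dl@tx,dl@ty)
```

```text
plate [472.21799149 285.48085831] 14.081489571685154
[[ 0.05198685  0.25131516]
 [-0.12742539  0.20524346]
 [ 0.04025385 -0.08037132]
 [ 0.03518469 -0.3761873 ]]
knob top [[472.10881797 286.05890489  38.        ]]
plate rel TCP x,y -0.17650222583062639 -0.3006901471737867
```

Call:
carry_out --deltas '[[[0,0,0.1],0,0.2],[[0,0,0],0,0.2],[[0,0,0],0,0.2],[[0,0,0],0,0.2],[[0,0,0],0,0.2],[[0,0,0],0,0.2],[[0,0,0],0,0.2]]' --grip_force 50

```text
clock: 3.0
eef_pos: [472.2, 285.6, 36.5]
eef_rot: [3.142, 0.0, 1.816]
wrist_force: [-0.0, 0.3, -1.0]
finger_gap: 18.9
```

```bash
python3 shot.py w3;python3 -c "
from h import *
crop(load('w3.npz')[0],184,140,324,280,5,'pics/w3c.png')"
```

```text
3.0 [472.16 285.55  36.51] [180.     0.   104.03] [-0.03  0.31 -0.97] [-0.03 -0.02 -0.  ] 18.9
```

View pics/w3c.png

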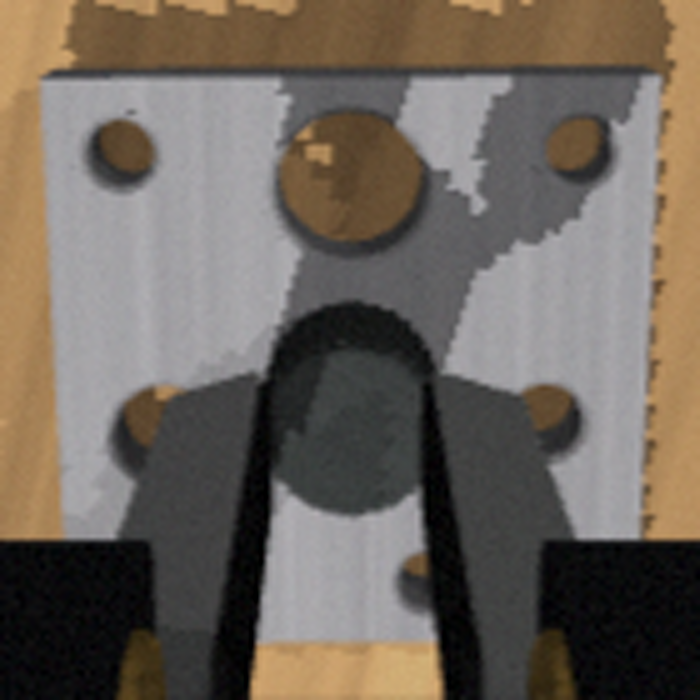

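Call:
carry_out --deltas '[[[0,0,0],0,0],[[0,0,0],0,0],[[0,0,0],0,0],[[0,0,0],0,0]]' --grip_force 50

```text
clock: 3.38
eef_pos: [472.1, 285.6, 36.4]
eef_rot: [-3.142, 0.0, 1.816]
wrist_force: [0.1, -0.3, -0.1]
finger_gap: -0.0
```

```bash
python3 shot.py w4;python3 -c "
from h import *
crop(load('w4.npz')[0],184,140,324,280,5,'pics/w4c.png')"; python3 shot.py s4 scene; python3 -c "
from h import *
crop(load('s4.npz')[0],310,130,400,220,6,'pics/s4c.png')"
```

```text
3.3833 [472.14 285.56  36.43] [-180.      0.    104.03] [ 0.1  -0.34 -0.07] [-0.04 -0.    0.02] -0.0
3.4333 [472.16 285.55  36.44] [-180.      0.    104.03] [ 0.21  0.07 -0.05] [-0.02  0.03  0.05] 0.7
```

View pics/w4c.png

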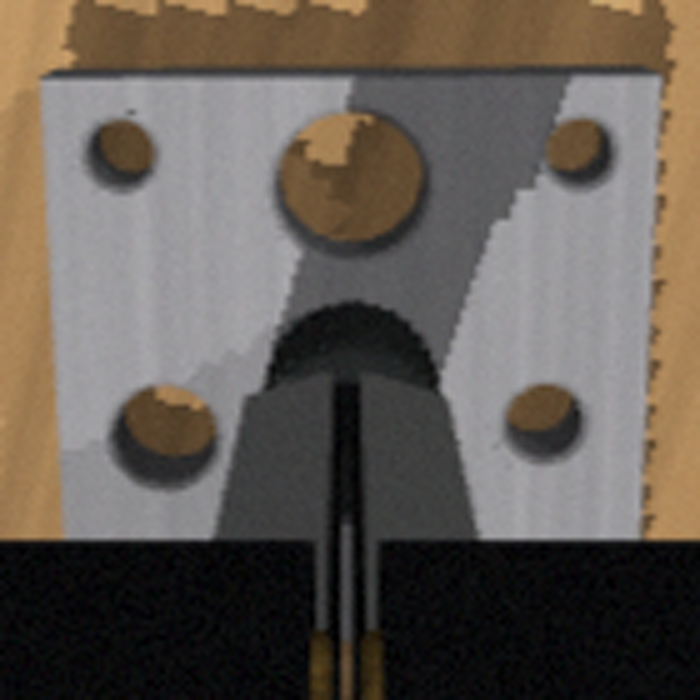

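View pics/s4c.png

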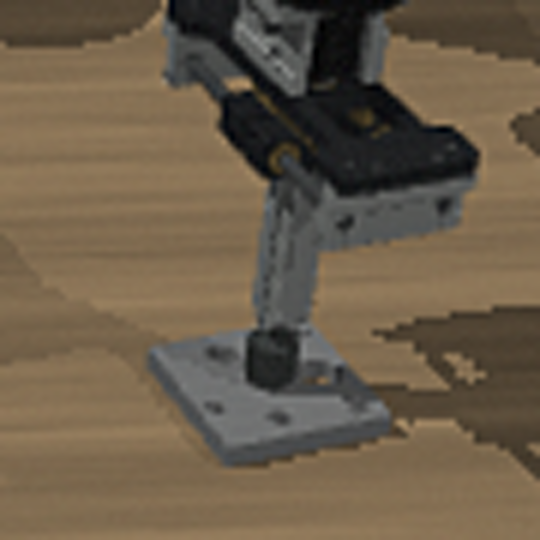

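Run:
```python
from cell import manip
print(manip.tcp_to_tips,[a for a in dir(manip) if a[0]!='_'])
from h import *
for n in ('w2','w4'):
    p,d,c=load(n+'.npz'); X=cloud(c,d)
    for (u,v) in [(215,235),(245,220),(262,220),(245,235),(262,235),(254,206),(254,225),(220,190)]: print(n,u,v,X[v,u].round(1))
p,d,c=load('s4.npz'); X=cloud(c,d)
for v in range(170,200,2): print(v,[X[v,u].round(0).tolist() for u in (352,355,358)])
```

```text
22.0 ['Unreachable', 'read_state', 'tcp_to_tips']
w2 215 235 [449.4 277.4  48.7]
w2 245 220 [466.  287.8  37.5]
w2 262 220 [476.8 290.6  37.8]
w2 245 235 [468.5 277.3  37.1]
w2 262 235 [479.5 280.3  37.6]
w2 254 206 [469.9 296.7  30.9]
w2 254 225 [472.5 286.   37.9]
w2 220 190 [444.2 296.8  11.4]
w4 215 235 [447.8 260.7   8.3]
w4 245 220 [464.6 294.2  54.6]
w4 262 220 [474.3 296.6  54.6]
w4 245 235 [465.2 294.3  77.9]
w4 262 235 [473.7 296.5  78. ]
w4 254 206 [469.6 296.5  29.2]
w4 254 225 [470.1 294.   59.1]
w4 220 190 [443.9 297.   11.2]
170 [[337.0, 311.0, 4.0], [473.0, 277.0, 92.0], [487.0, 281.0, 101.0]]
172 [[343.0, 310.0, -0.0], [475.0, 278.0, 87.0], [485.0, 283.0, 93.0]]
174 [[356.0, 307.0, 1.0], [477.0, 278.0, 81.0], [488.0, 283.0, 88.0]]
176 [[464.0, 274.0, 66.0], [482.0, 277.0, 77.0], [488.0, 284.0, 81.0]]
178 [[466.0, 274.0, 60.0], [484.0, 277.0, 72.0], [485.0, 285.0, 73.0]]
180 [[466.0, 275.0, 53.0], [483.0, 278.0, 64.0], [487.0, 286.0, 67.0]]
182 [[399.0, 297.0, -1.0], [483.0, 279.0, 58.0], [489.0, 286.0, 61.0]]
184 [[412.0, 294.0, 1.0], [481.0, 281.0, 49.0], [430.0, 307.0, 13.0]]
186 [[478.0, 274.0, 40.0], [481.0, 282.0, 42.0], [479.0, 291.0, 40.0]]
188 [[478.0, 275.0, 33.0], [483.0, 282.0, 36.0], [483.0, 291.0, 36.0]]
190 [[483.0, 274.0, 29.0], [489.0, 281.0, 33.0], [485.0, 291.0, 30.0]]
192 [[479.0, 276.0, 19.0], [486.0, 283.0, 24.0], [487.0, 291.0, 25.0]]
194 [[482.0, 276.0, 14.0], [485.0, 284.0, 16.0], [481.0, 294.0, 13.0]]
196 [[488.0, 275.0, 11.0], [491.0, 283.0, 13.0], [488.0, 293.0, 10.0]]
198 [[497.0, 273.0, 11.0], [500.0, 281.0, 13.0], [500.0, 289.0, 13.0]]
```

```bash
python3 - <<'E'
from h import *
for n in ('w1','w2','w3','w4'):
    z=np.load(n+'.npz'); p,d,c=load(n+'.npz'); X=cloud(c,d)
    T=R.from_euler('xyz',z['rot']).as_matrix(); Q=(X-z['pos'])@T
    m=(d>0)&(Q[...,2]<z['pos'][2]-42)&(np.abs(Q[...,0])<25)&(np.abs(Q[...,1])<80)&(Q[...,2]>-100)
    v=Q[m]; o=v[:,2].argsort()[::-1][:2000:80]; print(n,v[:,2].max(),v[o][:8].round(1).tolist())
    print(np.histogram(v[:,2],bins=np.arange(-100,40,10)))
E
python3 - <<'E'
import numpy as np,cv2
from h import *
p,d,c=load('wrist0.npz'); X=cloud(c,d)
T=R.from_euler('xyz',[-3.1404,0,2.69872]).as_matrix(); Q=(X-[235.5,496.7,196.9])@T
for n in((230,172),(218,175),(225,160),(225,335),(240,350)): print(n,Q[n].round(1),d[n])
E
```

```text
w1 -6.7191534668938555 [[-4.0, 32.2, -6.7], [10.4, -35.1, -11.2], [-4.4, -33.4, -13.9], [-5.3, -33.6, -16.3], [10.2, -39.7, -18.2], [10.3, 35.3, -20.3], [10.4, 39.6, -22.1], [10.4, 38.6, -23.8]]
(array([607, 629, 922, 844, 783, 653, 521, 455, 341,  50,   0,   0,   0]), array([-100,  -90,  -80,  -70,  -60,  -50,  -40,  -30,  -20,  -10,    0,
         10,   20,   30]))
w2 -6.599701508485981 [[10.1, -27.1, -6.6], [10.4, -25.8, -11.5], [10.4, 27.3, -15.2], [10.5, 31.7, -17.1], [5.7, -24.3, -19.6], [10.2, 31.5, -21.7], [10.4, 24.2, -24.0], [10.5, 33.0, -25.9]]
(array([431, 491, 847, 760, 687, 564, 473, 392, 295,  36,   0,   0,   0]), array([-100,  -90,  -80,  -70,  -60,  -50,  -40,  -30,  -20,  -10,    0,
         10,   20,   30]))
w3 -6.65037737136761 [[10.1, -12.5, -6.7], [8.9, 8.6, -14.4], [10.4, 16.8, -16.9], [10.7, -21.1, -19.6], [8.7, 8.8, -22.7], [10.5, 20.0, -25.8], [8.8, 9.6, -27.9], [10.2, -15.5, -29.9]]
(array([200, 180, 436, 449, 491, 436, 369, 319, 225,  24,   0,   0,   0]), array([-100,  -90,  -80,  -70,  -60,  -50,  -40,  -30,  -20,  -10,    0,
         10,   20,   30]))
w4 -6.752944417334635 [[10.2, 2.0, -6.8], [10.2, -3.6, -14.7], [10.9, 10.7, -18.3], [10.2, 3.6, -21.7], [10.1, -10.8, -24.7], [10.6, -5.6, -27.7], [10.6, 3.3, -31.0], [10.4, 3.3, -33.5]]
(array([  0,   0,  91, 135, 375, 381, 318, 254, 178,  21,   0,   0,   0]), array([-100,  -90,  -80,  -70,  -60,  -50,  -40,  -30,  -20,  -10,    0,
         10,   20,   30]))
(230, 172) [  5.4 -47.  -21.8] 175.5322
(218, 175) [  8.9 -47.9 -10.4] 185.7471
(225, 160) [ 10.7 -51.9 -27.7] 168.50291
(225, 335) [  9.   48.  -23.1] 173.38373
(240, 350) [ 10.1  48.9 -47.6] 149.33728
```

The gripper closed above the knob. In depth, from both the wrist and scene views, the fingertips end about 7 mm *behind* the reported TCP (around z 43), not 22 mm ahead of it as stated. I'll open, descend by that difference while watching the force, and close again.

Call:
carry_out --deltas '[[[0,0,0],0,0.5],[[0,0,0],0,0.5],[[0,0,0],0,0.5],[[0,0,0],0,0.5],[[0,0,0],0,0.5],[[0,0,0.6],0,0.5],[[0,0,0.6],0,0.5],[[0,0,0.6],0,0.5],[[0,0,0.5],0,0.5],[[0,0,0.3],0,0.5],[[0,0,0],0,0.5]]'

```text
clock: 4.4
eef_pos: [471.8, 285.3, 9.5]
eef_rot: [-3.14, 0.0, 1.816]
wrist_force: [-0.1, -0.8, -0.4]
finger_gap: 47.1
```

```bash
python3 shot.py w5;python3 shot.py s5 scene; python3 -c "
from h import *
a=load('w5.npz')[0][140:280,184:324];b=load('s5.npz')[0][140:210,320:390]
cv2.imwrite('pics/w5c.png',np.hstack([cv2.resize(a,(400,400),interpolation=2),cv2.resize(b,(400,400),interpolation=2)])[:,:,::-1])"
```

```text
4.4 [471.75 285.33   9.48] [-1.7992e+02  2.0000e-02  1.0403e+02] [-0.11 -0.83 -0.36] [-0.03  0.06 -0.01] 47.1
4.45 [471.98 285.46  10.  ] [-1.7996e+02  1.0000e-02  1.0403e+02] [ 0.06 -0.01 -0.02] [-0.04  0.06  0.06] 46.7
```

View pics/w5c.png

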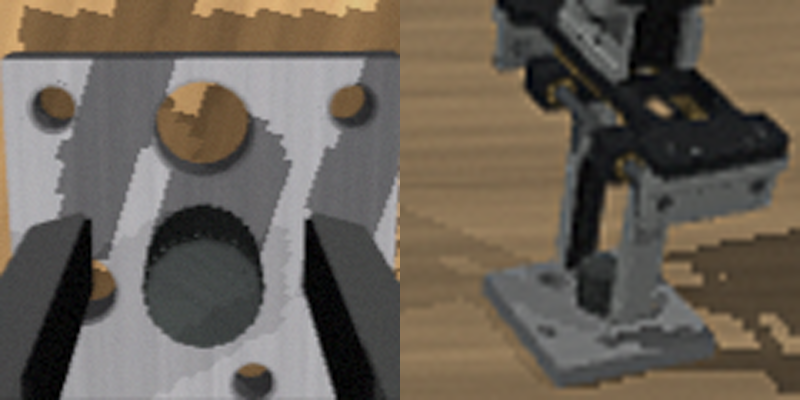

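The fingers now straddle the knob properly, with their tips just above the plate. Closing.

Call:
carry_out --deltas '[[[0,0,0],0,0.2],[[0,0,0],0,0.2],[[0,0,0],0,0.2],[[0,0,0],0,0.1],[[0,0,0],0,0.1],[[0,0,0],0,0.1]]' --grip_force 50

```text
clock: 5.0
eef_pos: [472.3, 285.6, 10.7]
eef_rot: [3.141, -0.0, 1.816]
wrist_force: [1.4, 1.1, 1.6]
finger_gap: 23.1
```

Call:
carry_out --deltas '[[[0,0,-1],0,0.1],[[0,0,-2.5],0,0.1],[[0,0,-3],0,0.1],[[0,0,-3],0,0.1],[[0,0,-1.5],0,0.1],[[-1.5,-0.25,0],0,0.1],[[-2.7,-0.45,0],0,0.1],[[-3.5,-0.58,0],0,0.1],[[-3.5,-0.58,0],0,0.1],[[-3.5,-0.58,0],0,0.1],[[-3.5,-0.58,0],0,0.1],[[-3.5,-0.58,0],0,0.1],[[-3.5,-0.58,0],0,0.1],[[-3.5,-0.58,0],0,0.1],[[-3.5,-0.58,0],0,0.1],[[-3.5,-0.58,0],0,0.1],[[-3.5,-0.58,0],0,0.1],[[-2,-0.33,0],0,0.1],[[-1,-0.17,0],0,0.1],[[0,0,0],0,0.1]]'

```text
clock: 6.67
eef_pos: [506.1, -142.3, 120.2]
eef_rot: [-3.141, -0.0, 1.813]
wrist_force: [-0.3, 0.3, -7.9]
finger_gap: 22.7
```

Call:
carry_out --deltas '[[[0,0,0],0,0.1],[[0,0,0],0,0.1]]'

```text
clock: 6.83
eef_pos: [506.3, -139.7, 120.4]
eef_rot: [-3.141, -0.001, 1.817]
wrist_force: [1.1, -0.1, -6.7]
finger_gap: 22.4
```

```bash
python3 shot.py w6
```

```text
6.8333 [ 506.32 -139.66  120.36] [-1.7997e+02 -4.0000e-02  1.0408e+02] [ 1.06 -0.11 -6.67] [-0.03  0.03  0.03] 22.4
```

View pics/w6.png

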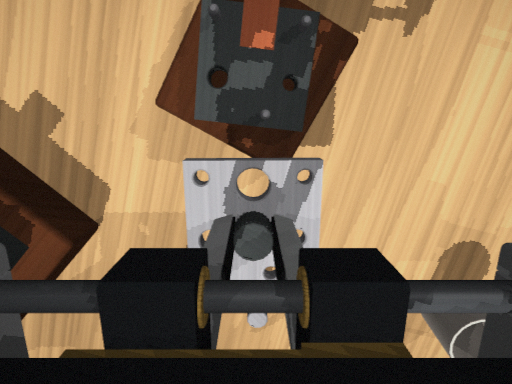

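The wrist view shows the die at the top, with pins near (214,8), (307,20) and (266,113). The plate is held level below it.

```bash
python3 -c "
from h import *
p=load('w6.npz')[0]; crop(p,190,0,330,133,5,'pics/w6a.png'); crop(p,176,150,331,284,5,'pics/w6b.png')"
```

```text
(no output)
```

View pics/w6a.png

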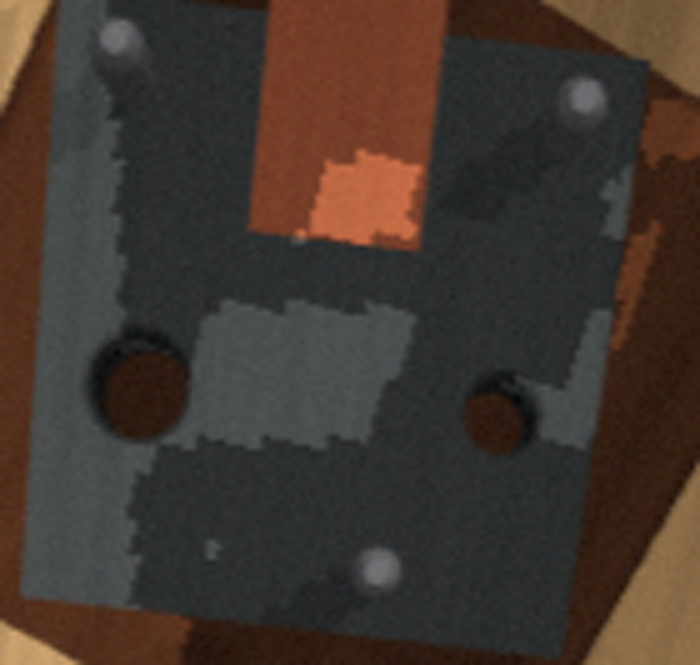

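View pics/w6b.png

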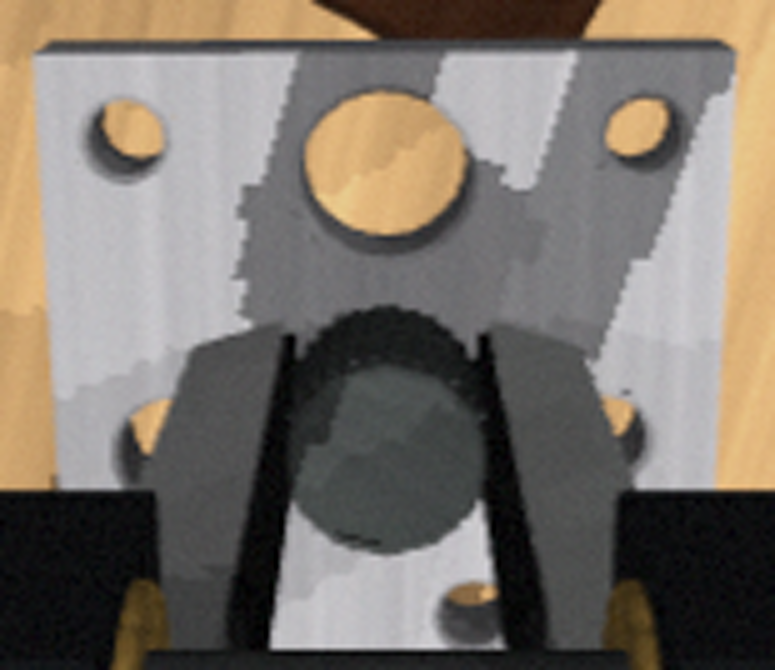

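Run:
```python
from h import *
z=np.load('w6.npz'); p,d,c=load('w6.npz')
f=lambda L,o:(np.array(L,float)+.5)/5-.5+o
a=fit(H,onz(c,f([(587,98),(118,37),(379,567)],[190,0]),75.5));print('die pins',a[0][:2],np.degrees(a[0][2])%360);print(a[1].round(2))
a2=fit(B[1:],onz(c,f([(139,385),(500,413)],[190,0]),60));print('die bores',a2[0][:2],np.degrees(a2[0][2])%360);print(a2[1].round(2))
X=cloud(c,d);print('plate top z',X[165:185,210:230,2].mean(),X[160,280])
zt=z['pos'][2]-10.7+12
b=fit(np.vstack([H,B[:1]]),onz(c,f([(643,133),(126,139),(472,613),(387,171)],[176,150]),zt));print('plate',b[0][:2],np.degrees(b[0][2])%360,zt);print(b[1].round(2))
yw=z['rot'][2];tx=np.array([np.cos(yw),np.sin(yw)]);ty=np.array([np.sin(yw),-np.cos(yw)])
print('tool yaw',np.degrees(yw))
dl=b[0][:2]-z['pos'][:2];print('plate rel TCP',dl@tx,dl@ty)
dd=a[0][:2]-b[0][:2]; print('die rel plate in tool',dd@tx,dd@ty)
```

```text
die pins [480.88348914 -35.36131751] 7.446437099633109
[[ 0.06  0.26]
 [-0.14  0.15]
 [ 0.08 -0.4 ]]
die bores [480.56382203 -35.61841423] 7.858031949858171
[[-0.3  -0.05]
 [ 0.3   0.05]]
plate top z 121.76567034995662 [511.4962936  -93.39193103 121.51535093]
plate [ 505.5311614  -139.58861942] 14.319203369462116 121.66302931296624
[[ 0.36  0.11]
 [-0.5   0.41]
 [ 0.4  -0.23]
 [-0.26 -0.28]]
tool yaw 104.08159710261553
plate rel TCP 0.2650133269864709 -0.7425799989583916
die rel plate in tool 107.09215816329046 1.4518508428392438
```

Call:
carry_out --deltas '[[[1.7,0.15,0],0,0.1],[[3.5,0,0],0,0.1],[[3.5,0,0],0,0.1],[[2.0,0,0],0,0.1],[[0,0,0],3.4,0.1],[[0,0,0],3.4,0.1],[[0,0,1.2],0,0.1],[[0,0,1.0],0,0.1],[[0,0,0],0,0.1],[[0,0,0],0,0.1],[[0,0,0],0,0.1]]'

```text
clock: 7.8
eef_pos: [482.2, -36.5, 98.8]
eef_rot: [3.141, 0.0, 1.697]
wrist_force: [0.2, -0.0, -6.7]
finger_gap: 23.3
```

```bash
python3 shot.py w7; python3 -c "
from h import *
p=load('w7.npz')[0]; crop(p,176,140,331,284,5,'pics/w7b.png')"; python3 shot.py s7 scene; python3 -c "
from h import *
p=load('s7.npz')[0]; crop(p,205,150,295,225,6,'pics/s7b.png')"
```

```text
7.8 [482.18 -36.49  98.75] [179.99   0.    97.26] [ 0.17 -0.01 -6.69] [-0.05  0.04 -0.05] 23.3
7.85 [482.25 -36.54  98.87] [179.97   0.    97.25] [ 0.66 -0.26 -6.82] [-0.04  0.02  0.01] 22.8
```

View pics/w7b.png

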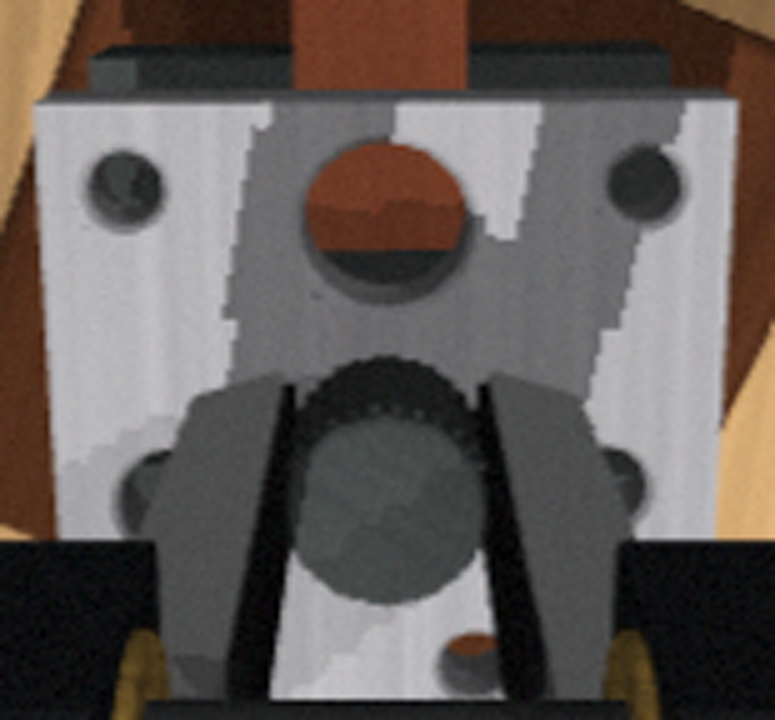

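View pics/s7b.png

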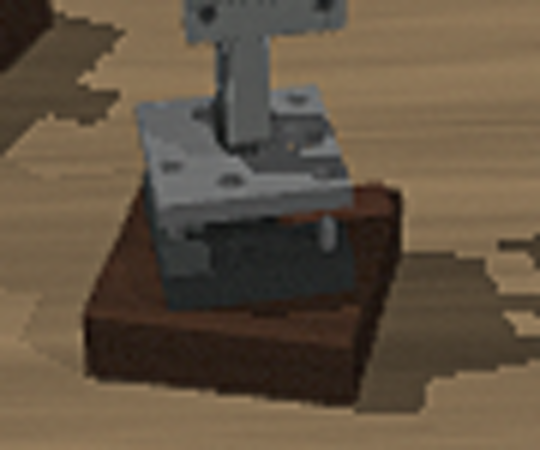

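Run:
```python
from h import *
p,d,c=load('w7.npz'); z=np.load('w7.npz')
cv2.imwrite('pics/w7t.png',np.clip(cv2.resize(p[142:172,180:324,::-1],None,fx=5.5,fy=10,interpolation=2).astype(float)*1.8,0,255).astype(np.uint8))
X=cloud(c,d);T=R.from_euler('xyz',z['rot']).as_matrix();Q=(X-z['pos'])@T
for v in (148,150,151,152,153,154,155,156,157,158,159):
  g=p[v,:,:].astype(int)
  print(v, 'z',X[v,[200,215,225,285,300],2].round(0), g[190:200].sum(-1).tolist(), g[305:316].sum(-1).tolist())
```

```text
148 z [39. 40. 40. 41. 41.] [117, 134, 154, 164, 179, 177, 185, 184, 174, 178] [85, 84, 92, 112, 85, 109, 107, 108, 108, 102, 108]
150 z [52. 52. 51. 55. 55.] [129, 147, 158, 168, 184, 140, 115, 61, 76, 74] [84, 93, 88, 92, 93, 102, 101, 104, 94, 99, 108]
151 z [59. 59. 59. 59. 60.] [142, 143, 167, 167, 157, 110, 117, 126, 128, 123] [121, 134, 131, 119, 123, 102, 96, 99, 93, 116, 101]
152 z [60. 59. 60. 59. 59.] [134, 157, 175, 194, 217, 208, 214, 224, 217, 205] [130, 129, 126, 124, 115, 115, 91, 104, 110, 90, 95]
153 z [59. 60. 61. 59. 59.] [156, 167, 174, 194, 203, 214, 217, 218, 206, 209] [126, 128, 120, 118, 129, 115, 102, 97, 116, 99, 96]
154 z [59. 60. 59. 58. 59.] [136, 146, 158, 178, 203, 204, 219, 212, 212, 203] [134, 131, 131, 118, 122, 119, 94, 95, 115, 109, 83]
155 z [60. 59. 60. 58. 59.] [140, 149, 146, 176, 216, 223, 212, 214, 215, 207] [137, 137, 125, 122, 117, 108, 106, 95, 100, 113, 94]
156 z [61. 60. 59. 59. 60.] [156, 158, 153, 182, 202, 221, 211, 215, 205, 209] [123, 131, 125, 120, 114, 115, 96, 100, 107, 122, 99]
157 z [58. 60. 59. 60. 58.] [147, 167, 170, 176, 198, 221, 217, 215, 218, 207] [143, 153, 158, 161, 151, 143, 129, 136, 129, 130, 129]
158 z [89. 90. 90. 91. 91.] [173, 190, 180, 183, 197, 199, 195, 203, 203, 192] [204, 203, 200, 206, 189, 195, 197, 202, 204, 202, 191]
159 z [93. 94. 94. 96. 95.] [209, 216, 211, 209, 209, 213, 215, 218, 210, 218] [217, 217, 219, 219, 204, 216, 205, 227, 248, 254, 251]
```

View pics/w7t.png

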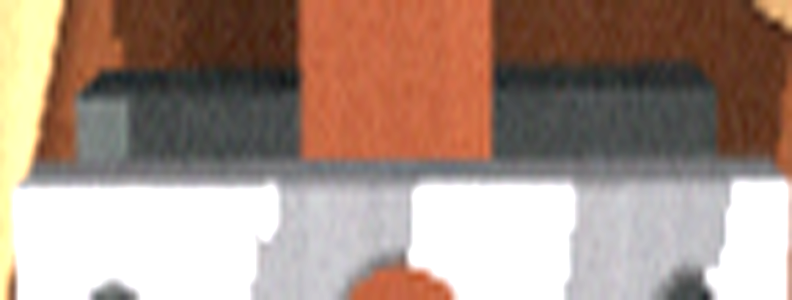

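Run:
```python
from h import *
p,d,c=load('w7.npz'); z=np.load('w7.npz')
T=R.from_euler('xyz',z['rot']).as_matrix()
t=lambda uv,h:((onz(c,uv,h)-z['pos'])@T)[:,:2].round(2).tolist()
g=p.astype(int).sum(-1)
for v in range(146,164): print(v,g[v,212:220].mean().round(),g[v,290:300].mean().round(),g[v,190:196].mean().round(), end=' | ')
print()
zb=z['pos'][2]-10.7
print('die edge',t([(220,150.6),(290,150.3)],60),'sides',t([(193.4,154),(310.5,154)],60))
print('plate bottom edge',t([(220,157.4),(290,157.4)],zb),'plate top edge',t([(220,159.6),(290,159.6)],zb+12))
f=lambda L,o:(np.array(L,float)+.5)/5-.5+o
b=fit(np.vstack([H,B[:1]]),onz(c,f([(646,185),(126,189),(472,664),(388,222)],[176,140]),zb+12));print('plate',b[0][:2],np.degrees(b[0][2])%360);print(b[1].round(2))
print('in tool',(np.r_[b[0][:2],0]-np.r_[z['pos'][:2],0])@T)
print('die in tool by w6',([480.88,-35.36,0]-np.r_[z['pos'][:2],0])@T)
```

```text
146 86.0 107.0 163.0 | 147 81.0 104.0 156.0 | 148 82.0 88.0 154.0 | 149 79.0 76.0 154.0 | 150 81.0 87.0 154.0 | 151 106.0 129.0 148.0 | 152 126.0 126.0 181.0 | 153 130.0 129.0 185.0 | 154 128.0 128.0 171.0 | 155 127.0 129.0 175.0 | 156 124.0 130.0 179.0 | 157 134.0 150.0 180.0 | 158 186.0 201.0 187.0 | 159 211.0 213.0 211.0 | 160 332.0 292.0 332.0 | 161 544.0 331.0 547.0 | 162 549.0 334.0 550.0 | 163 548.0 332.0 547.0 | 
die edge [[45.09, -25.47], [45.31, 27.1]] sides [[42.54, -45.58], [42.53, 42.62]]
plate bottom edge [[43.64, -22.49], [43.64, 23.8]] plate top edge [[43.84, -21.19], [43.83, 22.36]]
plate [481.39997616 -36.50829972] 7.314519201022668
[[ 0.18  0.06]
 [-0.26  0.46]
 [ 0.34 -0.28]
 [-0.25 -0.25]]
in tool [ 7.62649572e-02 -7.80617794e-01 -1.34849120e-04]
die in tool by w6 [ 1.28104597e+00 -1.15138748e+00 -2.40750407e-04]
```

Call:
carry_out --deltas '[[[0.13,-0.05,0],-0.2,0.1],[[0,0,0.4],0,0.1],[[0,0,0.4],0,0.1],[[0,0,0.2],0,0.1],[[0,0,0.1],0,0.1],[[0,0,0.1],0,0.1],[[0,0,0.1],0,0.1],[[0,0,0],0,0.1]]'

```text
clock: 8.57
eef_pos: [481.4, -35.4, 85.3]
eef_rot: [-3.141, -0.0, 1.7]
wrist_force: [0.1, 0.6, -6.8]
finger_gap: 22.9
```

Call:
carry_out --deltas '[[[0,0,0.1],0,0.1],[[0,0,0.1],0,0.1],[[0,0,0.1],0,0.1],[[0,0,0],0,0.1]]'

```text
clock: 8.9
eef_pos: [481.3, -35.4, 82.3]
eef_rot: [-3.141, -0.0, 1.7]
wrist_force: [-0.7, -0.1, -6.2]
finger_gap: 23.3
```

```bash
python3 -c "
from cell import manip
s=manip.read_state();print(s['eef_pos'],s['wrist_force'],s['moment'])"
```

```text
[481.31617753 -35.42954451  82.25668656] [-0.72246266 -0.12589124 -6.20559685] [-0.04940901  0.04566826  0.05374987]
```

Bottom is at about 71.5, past the noses with no contact force. Continuing down slowly.

Call:
carry_out --deltas '[[[0,0,0.1],0,0.1],[[0,0,0.1],0,0.1],[[0,0,0.1],0,0.1],[[0,0,0.1],0,0.1],[[0,0,0],0,0.1]]'

```text
clock: 9.32
eef_pos: [481.3, -35.4, 78.2]
eef_rot: [-3.141, -0.0, 1.701]
wrist_force: [0.3, -0.1, -7.1]
finger_gap: 22.4
```

Call:
carry_out --deltas '[[[0,0,0.1],0,0.1],[[0,0,0.1],0,0.1],[[0,0,0.1],0,0.1],[[0,0,0],0,0.1]]'

```text
clock: 9.65
eef_pos: [481.3, -35.4, 75.2]
eef_rot: [-3.141, -0.0, 1.7]
wrist_force: [-0.6, 0.7, -7.4]
finger_gap: 22.6
```

Call:
carry_out --deltas '[[[0,0,0.1],0,0.1],[[0,0,0.1],0,0.1],[[0,0,0.1],0,0.1],[[0,0,0.05],0,0.1],[[0,0,0],0,0.1]]'

```text
clock: 10.07
eef_pos: [481.3, -35.4, 71.8]
eef_rot: [-3.141, -0.0, 1.7]
wrist_force: [0.2, -0.4, -6.3]
finger_gap: 22.7
```

Call:
carry_out --deltas '[[[0,0,0.05],0,0.1],[[0,0,0.04],0,0.1],[[0,0,0],0,0.1],[[0,0,0],0,0.1]]'

```text
clock: 10.4
eef_pos: [481.4, -35.4, 71.1]
eef_rot: [3.142, 0.0, 1.7]
wrist_force: [1.1, -0.4, -7.0]
finger_gap: 22.6
```

Call:
carry_out --deltas '[[[0,0,0.05],0,0.1],[[0,0,0],0,0.1],[[0,0,0],0,0.1]]'

```text
clock: 10.65
eef_pos: [481.5, -35.4, 70.7]
eef_rot: [3.141, 0.0, 1.7]
wrist_force: [0.3, 0.8, -5.9]
finger_gap: 22.8
```

Call:
carry_out --deltas '[[[0,0,0.04],0,0.1],[[0,0,0],0,0.1],[[0,0,0],0,0.1]]'

```text
clock: 10.9
eef_pos: [481.5, -35.4, 70.6]
eef_rot: [3.141, 0.0, 1.7]
wrist_force: [-5.8, 1.5, 5.3]
finger_gap: 22.8
```

Contact is at TCP 70.6, which is the home height, with about 12 N on the die. Releasing and checking.

Call:
carry_out --deltas '[[[0,0,-0.03],0,0.3],[[0,0,0],0,0.45],[[0,0,0],0,0.45],[[0,0,0],0,0.45],[[0,0,0],0,0.45],[[0,0,-1.5],0,0.45],[[0,0,-3],0,0.45],[[0,0,-3],0,0.45],[[0,0,-2.5],0,0.6],[[0,0,0],0,0.6],[[0,0,0],0,0.6]]'

```text
clock: 11.82
eef_pos: [481.9, -35.5, 171.3]
eef_rot: [3.139, 0.001, 1.7]
wrist_force: [-0.1, 0.6, -0.6]
finger_gap: 55.8
```

```bash
python3 shot.py w8; python3 shot.py s8 scene; python3 -c "
from h import *
a=load('w8.npz')[0]; crop(a,196,120,310,234,5,'pics/w8b.png')
crop(load('s8.npz')[0],205,150,295,225,6,'pics/s8b.png')
p,d,c=load('w8.npz'); X=cloud(c,d)
Q=X[140:215,205:300].reshape(-1,3); z=Q[:,2]; m=abs(z-72)<4; A=np.c_[Q[m,:2],np.ones(m.sum())]
k=np.linalg.lstsq(A,z[m],rcond=None)[0]; print(m.sum(),z[m].mean(),k[:2]*57.3)
"
```

```text
11.8167 [481.88 -35.5  171.33] [1.7986e+02 4.0000e-02 9.7430e+01] [-0.11  0.57 -0.56] [-0.04  0.05 -0.02] 55.8
11.8667 [481.29 -35.4  170.08] [180.     0.    97.43] [ 0.09  0.37 -0.37] [-0.05  0.09 -0.  ] 56.0
4954 71.51400200190089 [0.01632582 0.06670882]
```

View pics/w8b.png

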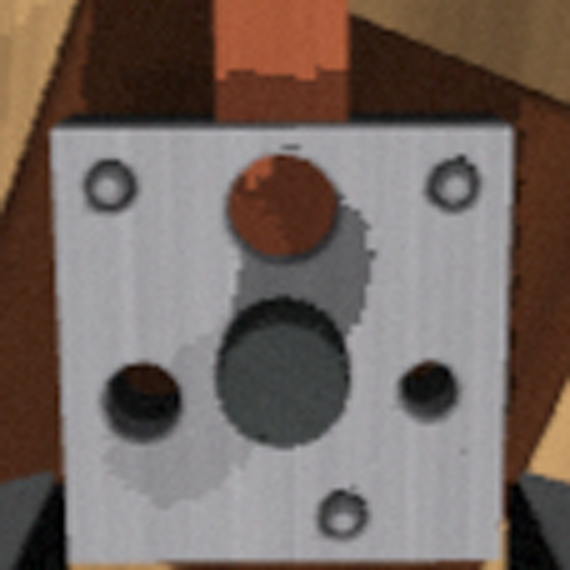

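View pics/s8b.png

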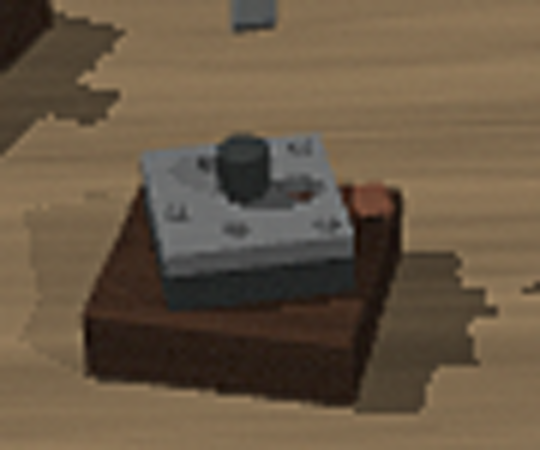

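The plate is home and flat: top at z 71.5, tilt under 0.1°, all three pins showing in their holes. Next, the thick punch.

Call:
carry_out --deltas '[[[-2,0.26,0],0,0.5],[[-3.5,0.46,0],0,0.5],[[-3.8,0.5,0],0,0.5],[[-3.8,0.5,0],0,0.5],[[-3.8,0.5,0],0,0.5],[[-3.2,0.42,0],0,0.5],[[-2,0.26,0],0,0.5],[[0,0,0],0,0.5],[[0,0,0],0,0.5],[[0,0,0],0,0.5]]'

```text
clock: 12.75
eef_pos: [538.3, -250.0, 169.3]
eef_rot: [-3.14, -0.001, 1.701]
wrist_force: [-0.3, 1.0, 0.1]
finger_gap: 47.2
```

```bash
python3 shot.py w9
python3 - <<'E'
from h import *
p,d,c=load('w9.npz'); crop(p,200,120,320,220,6,'pics/w9c.png')
X=cloud(c,d); m=((X[...,2]>56)&(X[...,2]<65)).astype(np.uint8); m[240:]=0
n,l,s,ce=cv2.connectedComponentsWithStats(m)
for i in range(1,n):
    if s[i,4]>20:print(s[i],ce[i],onz(c,ce[i],60))
E
```

```text
12.75 [ 538.33 -250.03  169.32] [-1.7991e+02 -7.0000e-02  9.7440e+01] [-0.3   0.96  0.08] [-0.06  0.04 -0.01] 47.2
[  0 120  37  90 537] [ 16.61824953 161.48603352] [[ 300.3503355  -254.15420706   60.        ]]
[ 433  162   65   58 1075] [467.83069767 191.00930233] [[ 754.56335731 -225.22235719   60.        ]]
[244 180  19  20 281] [252.68683274 189.41281139] [[ 537.39614938 -251.98173056   60.        ]]
[163 183  14  14 149] [169.56375839 189.32214765] [[ 453.46647123 -262.87861839   60.        ]]
[306 197  10  10  74] [310.83783784 201.74324324] [[ 598.31249888 -257.14091367   60.        ]]
```

View pics/w9.png

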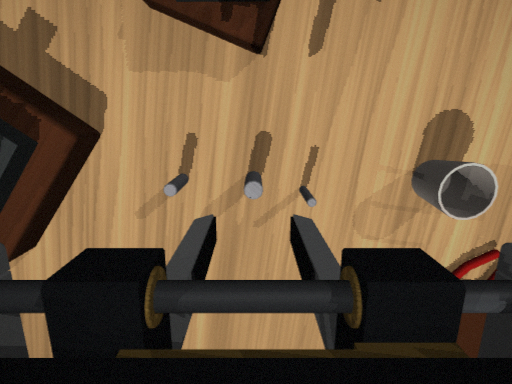

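View pics/w9c.png

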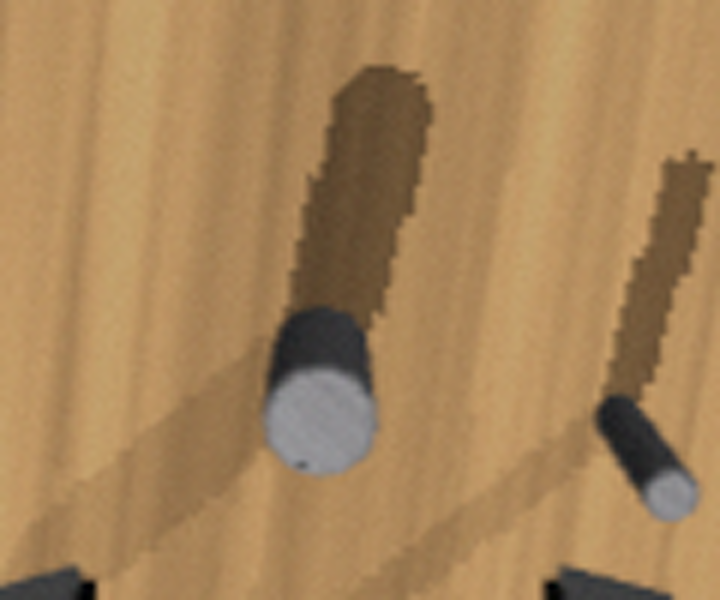

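The punch tops are at (169,189) with 14 px, (253,189) with 19-20 px and (311,202) with 10 px. The middle one is the thickest. Descending to grip its upper part.

Call:
carry_out --deltas '[[[-0.19,-0.07,2],0,0.5],[[0,0,3.5],0,0.5],[[0,0,3.5],0,0.5],[[0,0,3],0,0.5],[[0,0,1.5],0,0.5],[[0,0,0.6],0,0.5],[[0,0,0],0,0.5],[[0,0,0],0,0.5]]'

```text
clock: 13.47
eef_pos: [538.8, -252.5, 30.5]
eef_rot: [3.141, 0.001, 1.701]
wrist_force: [0.2, 0.1, 0.2]
finger_gap: 47.0
```

```bash
python3 shot.py w10
python3 - <<'E'
from h import *
p,d,c=load('w10.npz'); crop(p,184,140,324,280,4,'pics/w10c.png')
X=cloud(c,d); z=np.load('w10.npz'); T=R.from_euler('xyz',z['rot']).as_matrix(); Q=(X-z['pos'])@T
m=(abs(X[...,2]-60)<3)&(abs(Q[...,1])<14)&(abs(Q[...,0])<20); v=np.argwhere(m); ce=v.mean(0)[::-1]; print(m.sum(),ce,((onz(c,ce,60)-z['pos'])@T).round(2))
E
```

```text
13.4667 [ 538.83 -252.5    30.54] [1.7994e+02 4.0000e-02 9.7470e+01] [0.18 0.09 0.21] [-0.08  0.04  0.03] 47.0
894 [252.23378076 241.79194631] [[  1.09  -1.07 -29.46]]
```

View pics/w10c.png

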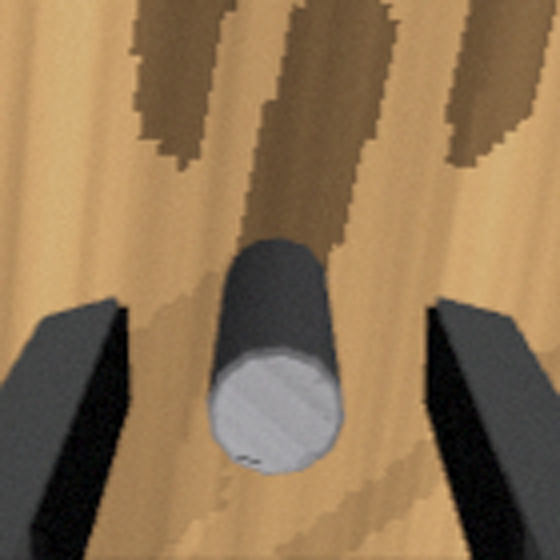

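Call:
carry_out --deltas '[[[0.08,-0.04,0.1],0,0.35],[[0,0,0],0,0.25],[[0,0,0],0,0.1],[[0,0,0],0,0.1],[[0,0,0],0,0.1],[[0,0,0],0,0.1],[[0,0,0],0,0.1]]' --grip_force 30

```text
clock: 14.1
eef_pos: [537.9, -252.1, 28.7]
eef_rot: [3.141, 0.0, 1.7]
wrist_force: [-0.6, 0.1, 3.7]
finger_gap: 19.2
```

Run:
```python
from h import *
from cell import manip
print(manip.read_state()['eef_pos'])
z=np.load('w8.npz'); p,d,c=load('w8.npz')
f=lambda L:(np.array(L,float)+.5)/5-.5+[196,120]
b=fit(np.vstack([B[:1],B[1:]]),onz(c,f([(283,208),(143,402),(429,391)]),72)); print(b[0],np.degrees(b[0][2])%360,b[1].round(2))
a=b[0][2];print('bore by fit',b[0][:2]+28*np.array([-np.sin(a),np.cos(a)]),'direct',onz(c,f([(283,208)]),72))
```

```text
[ 537.90832385 -252.14909163   28.72466309]
[ 4.80732176e+02 -3.57235761e+01  1.32692947e-01] 7.602745807754039 [[ 0.   -0.38]
 [-0.16  0.2 ]
 [ 0.16  0.18]]
bore by fit [477.02766662  -7.96971845] direct [[477.02298817  -7.59006108  72.        ]]
```

Call:
carry_out --deltas '[[[0,0,-1],0,0.1],[[0,0,-2.5],0,0.1],[[0,0,-3.5],0,0.1],[[0,0,-3],0,0.1],[[0,0,-1.5],0,0.1],[[1.5,-0.17,0],0,0.1],[[3,-0.34,0],0,0.1],[[3.6,-0.41,0],0,0.1],[[3.6,-0.41,0],0,0.1],[[3.6,-0.41,0],0,0.1],[[3.6,-0.41,0],0,0.1],[[3.2,-0.36,0],0,0.1],[[1.9,-0.21,0],0,0.1],[[1.0,-0.1,0],0,0.1],[[0,0,0],0,0.1],[[0,0,0],0,0.1],[[0,0,0],0,0.1]]'

```text
clock: 15.52
eef_pos: [477.8, -8.8, 143.5]
eef_rot: [3.142, 0.0, 1.7]
wrist_force: [0.3, 0.4, -1.1]
finger_gap: 19.3
```

```bash
python3 shot.py w11; python3 shot.py s11 scene
python3 - <<'E'
from h import *
p,d,c=load('w11.npz'); crop(p,184,140,324,280,5,'pics/w11c.png')
crop(load('s11.npz')[0],205,125,295,215,6,'pics/s11b.png')
X=cloud(c,d); z=np.load('w11.npz'); T=R.from_euler('xyz',z['rot']).as_matrix(); Q=(X-z['pos'])@T
m=(abs(Q[...,2]+31)<4)&(abs(Q[...,1])<8)&(abs(Q[...,0])<14); v=np.argwhere(m); print(m.sum(),np.median(Q[m],0),Q[m].min(0),Q[m].max(0))
E
```

```text
15.5167 [477.79  -8.8  143.52] [1.800e+02 1.000e-02 9.738e+01] [ 0.3   0.35 -1.06] [-0.03  0.07 -0.02] 19.3
15.5667 [477.76  -8.88 143.43] [-1.7999e+02  1.0000e-02  9.7360e+01] [ 0.78 -0.   -1.74] [-0.08  0.02  0.  ] 19.4
847 [  0.56890107  -0.61572692 -30.69146797] [-10.24665979  -7.99483975 -32.53906908] [  9.6739522    7.88933446 -27.09605809]
```

View pics/w11c.png

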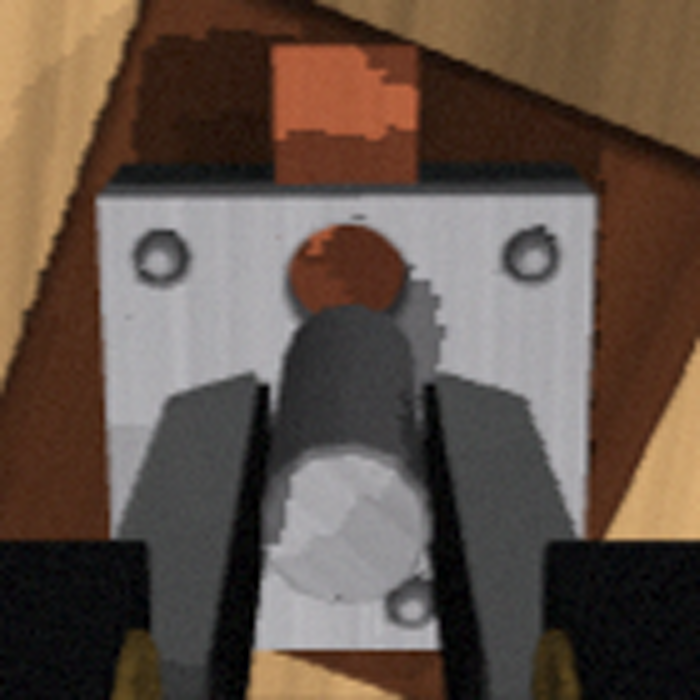

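View pics/s11b.png

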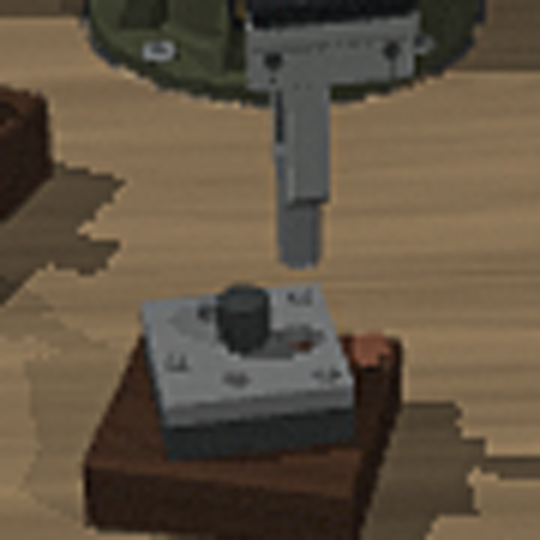

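Run:
```python
from h import *
z=np.load('w11.npz'); c=load('w11.npz')[2]; T=R.from_euler('xyz',z['rot']).as_matrix()
f=lambda L:(np.array(L,float)+.5)/5-.5+[184,140]
t=lambda uv,h:((onz(c,f(uv),h)-z['pos'])@T).round(2).tolist()
print('top c',t([(347,523)],174.5))
foot=143.5-28.7
print('foot far edge (x-10), sides',t([(347,305)],foot+1.3))
print('bore top edge x-10.8, sides, est c',t([(348,224),(288,275),(407,275),(348,281)],72))
print('pins',t([(533,254),(161,257)],75), 'plate +y edge', t([(347,193)],72))
pins=onz(c,f([(533,254),(161,257)]),75)
q=fit(H[:2],pins); a=q[0][2]; bo=q[0][:2]+28*np.array([-np.sin(a),np.cos(a)]); print('bore from pins',((np.r_[bo,72]-z['pos'])@T).round(2),np.degrees(a)%360)
print('pred copmp', ((np.r_[477.75,-7.7,72]-z['pos'])@T).round(2))
```

```text
top c [[0.3, -0.62, -30.98]]
foot far edge (x-10), sides [[9.26, -0.64, 27.42]]
bore top edge x-10.8, sides, est c [[11.73, -0.48, 71.52], [2.42, -11.18, 71.52], [2.42, 10.04, 71.52], [1.31, -0.48, 71.52]]
pins [[7.0, 32.0, 68.52], [6.46, -33.34, 68.52]] plate +y edge [[17.32, -0.66, 71.52]]
bore from pins [ 1.73 -0.63 71.52] 7.857528328647206
pred copmp [ 1.12  0.1  71.52]
```

Call:
carry_out --deltas '[[[0.13,0.01,0],0,0.1],[[0,0,1.5],0,0.1],[[0,0,1.5],0,0.1],[[0,0,0.8],0,0.1],[[0,0,0],0,0.1],[[0,0,0],0,0.1]]'

```text
clock: 16.12
eef_pos: [477.4, -6.7, 105.5]
eef_rot: [-3.141, -0.0, 1.7]
wrist_force: [-0.7, -0.2, -1.8]
finger_gap: 19.1
```

```bash
python3 shot.py w12
python3 - <<'E'
from h import *
p,d,c=load('w12.npz'); crop(p,184,120,324,260,5,'pics/w12c.png')
E
```

```text
16.1167 [477.44  -6.68 105.53] [-1.7996e+02 -1.0000e-02  9.7410e+01] [-0.67 -0.24 -1.77] [-0.05  0.02  0.04] 19.1
```

View pics/w12c.png

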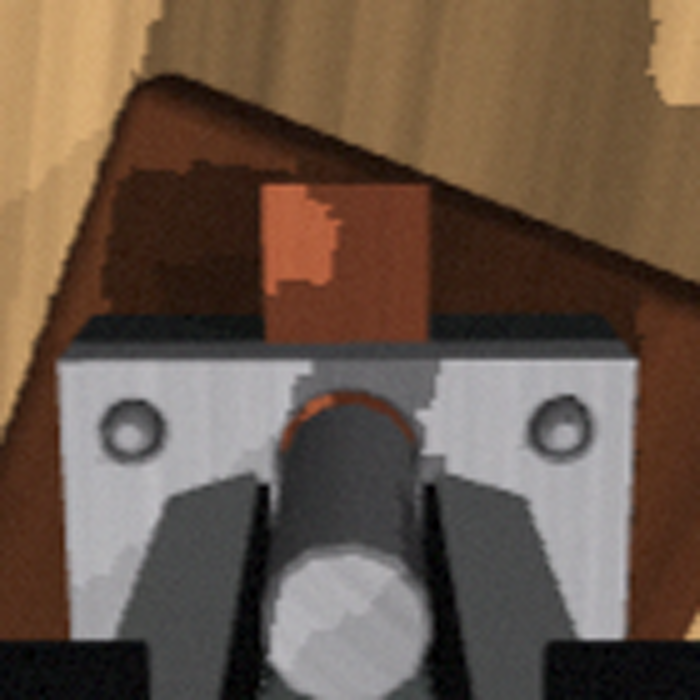

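Run:
```python
from h import *
z=np.load('w12.npz'); c=load('w12.npz')[2]; T=R.from_euler('xyz',z['rot']).as_matrix()
f=lambda L:(np.array(L,float)+.5)/5-.5+[184,120]
t=lambda uv,h:((onz(c,f(uv),h)-z['pos'])@T).round(2).tolist()
print('foot edge',t([(350,405)],78),'bore edge',t([(350,392)],72),'plate edge',t([(350,357)],72),'pins',t([(562,430),(132,433)],75.5))
print('foot sides at edge',t([(280,470),(415,470)],90),'top',t([(347,627)],136.5))
print('bore sides',t([(276,450),(424,450)],72))
```

```text
foot edge [[9.2, -0.18, 27.53]] bore edge [[9.58, -0.17, 33.53]] plate edge [[15.07, -0.17, 33.53]] pins [[4.59, 31.83, 30.01], [4.1, -33.11, 30.05]]
foot sides at edge [[3.0, -10.12, 15.54], [3.01, 9.03, 15.52]] top [[-0.2, -0.6, -30.97]]
bore sides [[0.32, -11.56, 33.54], [0.33, 11.23, 33.52]]
```

Call:
carry_out --deltas '[[[-0.04,0,0.1],0,0.1],[[0,0,0.15],0,0.1],[[0,0,0.15],0,0.1],[[0,0,0.15],0,0.1],[[0,0,0.1],0,0.1],[[0,0,0],0,0.1]]'

```text
clock: 16.67
eef_pos: [477.4, -6.9, 98.8]
eef_rot: [-3.141, -0.0, 1.7]
wrist_force: [0.4, 0.1, -1.1]
finger_gap: 19.1
```

Call:
carry_out --deltas '[[[0,0,0.15],0,0.1],[[0,0,0.15],0,0.1],[[0,0,0.15],0,0.1],[[0,0,0.15],0,0.1],[[0,0,0],0,0.1]]'

```text
clock: 17.08
eef_pos: [477.3, -6.9, 92.6]
eef_rot: [-3.141, -0.0, 1.7]
wrist_force: [-0.0, -0.4, -1.5]
finger_gap: 19.3
```

Call:
carry_out --deltas '[[[0,0,0.15],0,0.1],[[0,0,0.1],0,0.1],[[0,0,0.05],0,0.1],[[0,0,0],0,0.1]]'

```text
clock: 17.42
eef_pos: [477.4, -6.9, 89.8]
eef_rot: [-3.141, -0.0, 1.7]
wrist_force: [-0.3, -0.2, -2.0]
finger_gap: 19.3
```

Foot is at about 61. I'll ease it onto the copper.

Call:
carry_out --deltas '[[[0,0,0.05],0,0.1],[[0,0,0.04],0,0.1],[[0,0,0],0,0.1],[[0,0,0],0,0.1]]'

```text
clock: 17.75
eef_pos: [477.5, -6.9, 89.0]
eef_rot: [3.142, 0.0, 1.7]
wrist_force: [0.1, -0.9, -1.5]
finger_gap: 19.1
```

Call:
carry_out --deltas '[[[0,0,0.04],0,0.1],[[0,0,0],0,0.1],[[0,0,0],0,0.1]]'

```text
clock: 18.0
eef_pos: [477.5, -6.9, 88.7]
eef_rot: [3.141, 0.0, 1.7]
wrist_force: [-1.2, -0.2, 0.5]
finger_gap: 19.1
```

Call:
carry_out --deltas '[[[0,0,0],0,0.24],[[0,0,0],0,0.3],[[0,0,0],0,0.38],[[0,0,0],0,0.45],[[0,0,0],0,0.45],[[0,0,-1],0,0.45],[[0,0,-2],0,0.45],[[0,0,-3],0,0.45],[[0,0,-3],0,0.45],[[0,0,-1.5],0,0.45],[[0,0,0],0,0.45],[[0,0,0],0,0.45]]'

```text
clock: 19.0
eef_pos: [477.6, -6.9, 194.3]
eef_rot: [3.14, 0.0, 1.7]
wrist_force: [-0.7, -0.1, 0.2]
finger_gap: 42.3
```

```bash
python3 shot.py w13; python3 shot.py s13 scene
python3 - <<'E'
from h import *
p,d,c=load('w13.npz'); a=p[120:240,192:312]
b=load('s13.npz')[0][135:225,205:295]
cv2.imwrite('pics/f13.png',np.hstack([cv2.resize(a,(400,400),interpolation=2),cv2.resize(b,(400,400),interpolation=2)])[:,:,::-1])
X=cloud(c,d); Z=X[...,2]; R_=X[100:260,180:330].reshape(-1,3)
for lo,hi in((68,76),(112,126)):
    m=(R_[:,2]>lo)&(R_[:,2]<hi); q=R_[m]; k=np.linalg.lstsq(np.c_[q[:,:2],np.ones(len(q))],q[:,2],rcond=None)[0]; print(m.sum(),np.median(q,0).round(2),(k[:2]*57.3).round(2))
E
```

```text
19.0 [477.6   -6.89 194.31] [1.7991e+02 2.0000e-02 9.7430e+01] [-0.74 -0.12  0.15] [-0.09  0.05 -0.03] 42.3
19.05 [477.18  -6.85 193.27] [-1.7998e+02 -1.0000e-02  9.7430e+01] [ 0.13 -0.73 -0.21] [-0.08  0.08 -0.02] 42.3
4617 [482.94 -29.44  71.53] [-0.01  0.09]
385 [476.67  -6.57 119.37] [ 0.04 -5.15]
```

View pics/f13.png

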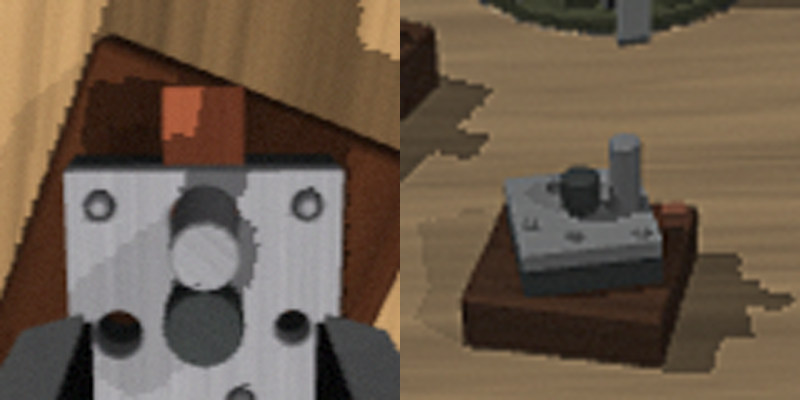

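```bash
python3 shot.py t13 top
```

```text
19.1 [476.97  -6.87 192.71] [-1.7991e+02 -2.0000e-02  9.7430e+01] [ 0.67 -0.09 -0.54] [-0.1   0.09 -0.01] 42.4
```

View pics/s13.png

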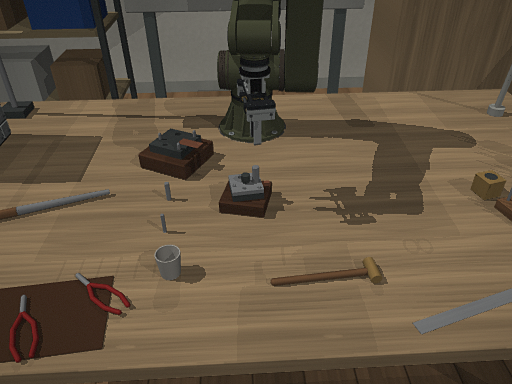

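Run:
```python
from h import *
p,d,c=load('w13.npz'); X=cloud(c,d); m=(abs(X[...,2]-119.5)<3).astype(np.uint8); m[:100]=0;m[260:]=0
m=cv2.erode(m,np.ones((5,5))).astype(bool); m[:,:235]=0;m[:,275:]=0
q=X[m]; k=np.linalg.lstsq(np.c_[q[:,:2]-q[:,:2].mean(0),np.ones(len(q))],q[:,2],rcond=None)[0]; print(len(q),q.mean(0),k*[57.3,57.3,1])
```

```text
211 [476.75697765  -6.98509404 119.49872549] [ -0.68977724   0.53265564 119.49872549]
```

The punch is upright (tilt under 1°), with its top at 119.5 when 120 is expected. It's on the copper, and everything is released with the gripper well clear. Handing in.

```bash
python3 -c "
from cell import workorder
print(workorder.sign_off())"
```

```text
the job is handed in; nothing more can be done
None
```

The disc cutter is set up and the job is handed in, at about 19 s on the clock. The guide plate sits on the smaller cutter's die and the thickest punch stands in its bore on the copper.

- **Plate:** I turned it about 6.6° to match the die and lowered it with no measurable force until it touched the die with about 12 N. That is slightly above the suggested 4–10 N and well below 60 N. Afterwards its top read z = 71.5 mm (72 expected), with tilt under 0.1° and all three pins showing in their holes.
- **Punch:** It went into the bore without resistance and touched the copper lightly, about 2 N. After release its top read 119.5 mm (120 expected) and it was upright to within 1°.
- **Other items:** In the last scene image the other two punches, the hammer and the jar look to be in their original places. The gripper is open, about 80 mm above the punch.

**What disagreed:**
- **Fingertips:** They measured about 7 mm behind the reported TCP, not 22 mm ahead as stated. My first close therefore went shut just above the knob without touching anything. I corrected the height and the second grip held.
- **Cameras:** The top camera differed from the wrist camera by 2–3 mm, so I used the wrist camera for the fits.

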